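# Angle the filling rail past the post into its bay

### The job

Put the long black filling rail away in the low white bay by pushing it with the fingertips: angle it so that one end goes in behind the short steel post that stands before the bay, then swing the other end in, until the rail lies inside the bay, flush along the bay's back wall. Only push: keep the rail flat on the counter, never lifted or tipped, and leave everything else standing where it is.

Things in the scene. Friction and masses are not known exactly. Their poses are not given: they have to be found in the camera images.
- rail: loose straight black plastic bar, 240 mm long (its y), 40 mm wide (its x), 26 mm high, 0.35 to 0.7 kg, five flat steel pans in a row on top (2 mm proud); slides on the steel counter; both ends and both sides alike; origin at the centre of its underside; starts on the robot's side of bay and post, roughly parallel to the bay
- rail_end_a (a point): centre of the rail's end face at its +y end, 13 mm above the counter
- rail_end_b (a point): centre of the rail's end face at its -y end, 13 mm above the counter
- bay: fixed white bay with blue top edges, open to the robot (its -x side). Origin on the counter at the middle of the back wall's inner face; y along that wall, x away from the robot. Back wall 12 mm thick (x 0 to 12). Two end walls, inner faces at y = +-140 mm, 12 mm thick, reaching to x = -65 mm. Walls 43 mm high. Rail home: anywhere between the end walls, a long side on the back wall
- post: fixed upright dark steel post, 24 mm diameter, 60 mm high, origin at the centre of its foot. In the bay's frame at x = -73 mm, y = +90 or -90 mm (varies). Free: 61 mm between post and back wall; 218 mm between post and the opposite end wall, less than the rail's length, so it cannot go straight in. A thin bright disc flush with the counter marks the other place, no obstacle
- compact_left: bystander: closed round compact case, 46 mm in diameter, 19 mm high, beside the bay's left (+y) end; origin at the centre of its underside
- compact_right: bystander: the same size of compact case beside the bay's right (-y) end; origin at the centre of its underside
- tub: bystander: clear tub with black lid, 130 x 180 x 65 mm, far right; origin at the centre of its underside
- steel_cup: bystander: open steel cup, 80 mm in diameter, 75 mm high, far left; origin at the centre of its underside
- spatula: bystander: spatula 200 mm long lying flat, to the left of the bay, between compact and cup, pointing away from the robot
- bottle: bystander: white bottle, 60 mm in diameter, 150 mm high, right of the bay; origin at the centre of its underside
- jar: bystander: glass jar with black cap, 68 mm in diameter, 60 mm high, close behind the bay's back wall; origin at the centre of its underside

How it is judged:
By the outcome, as a careful person would: the job done as asked, in the order asked, and still so for the second after the job is handed in, with the robot touching nothing.
It also fails if it takes over 72 s, if anything falls off the work surface, if the arm or the gripper's body presses on something with over 40 N, if the wrist force passes 120 N, or if a joint passes its speed limit or range.

### The arm

A 6-joint arm with a two-finger parallel gripper is mounted at the origin on the work surface. World frame = base frame: x ahead of the robot, y to its left, z up, the work surface at z = 0. Lengths are in mm, angles in rad, forces in N, time in s.
With the tool pointing down it reaches from about 275 to 750 mm from the base axis. Payload 10.2 kg.
Tool frame: the origin (TCP) lies midway between the tips of the shut fingers; the grasp point (between the pads) lies 19 mm behind it; z points along the fingers, y is the line along which they close (so a half turn about z gives the same grasp; the last joint's range is limited). The gripper opens to 85 mm and grips with 20 to 120 N. Pads are 22 mm wide; open, the fingers measure 114 mm over their backs; the gripper's body (76 mm by 85 mm) begins 54 mm behind the grasp point. The pads swing forward as they close: fully open they stand 13 mm farther back than shut.
Start: joints at [0.932, 0.313, 1.498, -0, 1.331, -0.223], TCP at [212.072, 480.267, 199.894] pointing down, gripper open.
Joint ranges: [-2.94, 2.94], [-0.97, 2.17], [0.19, 2.56], [-1.23, 4.37], [0.02, 3.11], [-2.88, 2.88]. Speed limits (rad/s): [2.39, 2.39, 3.01, 3.14, 3.14, 3.14].

### API

Orientations are given as a unit quaternion [w, x, y, z].
In Python, from rig import ctrl gives the robot as it stands.
- The arm moves only by the tool send_rows, never from a script. Its argument "targets" is a list of rows, each an object with "offset": the shift along the world's x, y, z in cm, a list of three; "spin": the turn about the world's z in rad. A call has 1 to 8 rows; each row is the pose to reach, as a shift and turn from the pose commanded when the call began; what a row does not reach only later rows make up. A row lasts 1/12 s, in which the tool goes at most 41.7 mm and 7.16 degrees, less where a joint would pass 70% of its speed; a pose out of reach is approached as far as the arm can. A call with a gripper value outside its range is refused whole. "grip" is the opening, from 0 (shut) to 1 (fully open), set as the call begins (left out, the last holds). The fingers move at their own pace and stop on an object; "squeeze" is the grip in N (left out, the last holds). Time passes only in rows, so rows that repeat a pose let the fingers close. It gives the time, the measured TCP pose, the force, the opening and the grip force at its end, in the units of the state.
- ctrl.sense(): the state, without advancing time (a new reading comes with each control period).
- ctrl.capture(name): name is "scene" or "top" or "wrist"; returns (picture, depth): 384x512x3 uint8, red, green, blue; 384x512 float32, mm along the optical axis (not along the pixel's ray), 0 where there is no reading.
- ctrl.calibration(name): a dict with "fx", "fy", "cx", "cy" (pixels), "view" (4x4, takes a point from world to camera coordinates); the wrist camera has in their place "mount" (4x4, takes a point from camera to tool coordinates, whose origin is the TCP and whose axes are the flange's). Camera axes: x right, y down, z forward; pixel columns grow to the right and rows downward; lengths in mm; the calibration is good to about 2 mm. The wrist camera is an equidistant fisheye: a pixel r from the principal point sees the ray r / f radians off the axis. A picture is of the moment at which its call begins: read the wrist's pose just before it. calibration takes no time and is no camera call.
- ctrl.finish_job(): hands the job in; it is judged then, once.
Trained networks look in the newest picture that a camera, given by its name, has taken for a name from the list of things; names that differ only in an ending like _2 or _b are one class to them, and where a whole thing is asked for, a point or a joint stands for the part that bears it (a point fixed in the world has none). Each returns a list of dicts, best first, with "conf" (0 to 1); they miss things now and then, are a little off and sometimes report something else, mostly with a low value. They report only what shows in the picture. A call takes as long as a camera call.
- ctrl.search_frame(camera, query): "box" ([left, top, right, bottom] in pixels, round what is visible of it).
- ctrl.place_of(camera, query): "uv" ([column, row] in pixels: a listed point, or the origin of a listed thing).
The state is a dict: "time_s": time; "joints": joint angles; "dq": joint speeds; "tau": joint torques, N m; "eef_pos": TCP position; "ee_rot": TCP orientation; "force": force on the tool from outside, world axes, zero at the start; "wrist_torque": the same for the moment, N m; "grip_width": opening from 0.0 (shut) to 1.0 (fully open); "grip_force": force on a finger pad.
Only numpy, scipy, OpenCV 4.12 (cv2) and the standard library are available. Lean on these libraries where they do the work, as an engineer would, in place of code of your own. Each camera call takes 0.05 s, during which the arm holds its last target. There are 200 camera calls.

## Working session

There is one attempt and no reset: what is moved stays moved. The work goes in short steps, Python scripts to look and compute and a tool call to move; the robot and the scene stay as the last step left them, time stands still between calls to the robot, and variables do not carry over. Pictures are saved under pics/ and viewed, at most 10 in all, crops included, and the job is handed in when it is done.

Besides the shell and the picture viewer there is one more tool, called after "Request:" by a JSON object that holds its "name" and its "arguments", one argument or row to a line. send_rows: Moves the arm, as the interface text tells. Its arguments: {"type":"object","properties":{"targets":{"type":"array"},"grip":{"type":"number"},"squeeze":{"type":"number"}},"required":["targets"]}

```bash
mkdir -p pics
cat > h.py <<'E'
import numpy as np, cv2
from rig import ctrl
def world(cam,u,v,z):
    c=ctrl.calibration(cam); V=np.array(c["view"]); R=V[:3,:3]; t=V[:3,3]
    d=R.T@np.array([(u-c["cx"])/c["fx"],(v-c["cy"])/c["fy"],1]); o=-R.T@t
    return o+d*(z-o[2])/d[2]
def cloud(cam,D):
    c=ctrl.calibration(cam); V=np.array(c["view"]); v,u=np.mgrid[:384,:512]
    P=np.stack([(u-c["cx"])/c["fx"]*D,(v-c["cy"])/c["fy"]*D,D],-1)
    return (P-V[:3,3])@V[:3,:3]
E
python3 - <<'E'
from h import *
for cam in("top","scene"):
    p,D=ctrl.capture(cam); cv2.imwrite(f"pics/{cam}0.png",p[:,:,::-1]); np.savez(f"{cam}0.npz",p=p,D=D)
    for q,z in(("rail",28),("rail_end_a",13),("rail_end_b",13),("bay",0),("post",0),("compact_left",0),("compact_right",0),("bottle",0),("jar",0),("spatula",0)):
        r=ctrl.place_of(cam,q)[:2]
        print(cam,q,[(np.round(x["uv"]),round(x["conf"],2),world(cam,*x["uv"],0 if z==28 else z).round(0)) for x in r])
s=ctrl.sense();print(s["time_s"],s["eef_pos"],s["ee_rot"])
E
```

```text
top rail [(array([228., 230.]), 0.84, array([510.,  68.,   0.]))]
top rail_end_a [(array([260., 232.]), 0.92, array([497., -46.,  13.])), (array([193., 230.]), 0.85, array([512., 189.,  13.]))]
top rail_end_b [(array([260., 232.]), 0.92, array([497., -46.,  13.])), (array([193., 230.]), 0.85, array([512., 189.,  13.]))]
top bay []
top post [(array([264., 202.]), 0.5, array([606., -63.,   0.]))]
top compact_left [(array([176., 192.]), 0.5, array([649., 253.,   0.]))]
top compact_right [(array([298., 196.]), 0.69, array([ 624., -186.,    0.]))]
top bottle [(array([348., 181.]), 0.65, array([ 675., -368.,    0.]))]
top jar [(array([216., 167.]), 0.78, array([737., 109.,   0.]))]
top spatula [(array([141., 179.]), 0.86, array([699., 378.,   0.]))]
scene rail [(array([231., 178.]), 0.95, array([494.,  76.,   0.])), (array([220., 228.]), 0.29, array([ 632., -185.,    0.]))]
scene rail_end_a [(array([254., 165.]), 0.95, array([526., 175.,  13.])), (array([211., 189.]), 0.83, array([490., -36.,  13.]))]
scene rail_end_b [(array([254., 165.]), 0.95, array([526., 175.,  13.])), (array([211., 189.]), 0.83, array([490., -36.,  13.]))]
scene bay [(array([269., 197.]), 0.62, array([670.,  41.,   0.]))]
scene post [(array([235., 202.]), 0.49, array([592., -43.,   0.]))]
scene compact_left [(array([296., 167.]), 0.47, array([653., 261.,   0.]))]
scene compact_right [(array([301., 192.]), 0.51, array([747., 122.,   0.])), (array([218., 229.]), 0.43, array([ 632., -192.,    0.]))]
scene bottle []
scene jar [(array([299., 195.]), 0.65, array([750., 103.,   0.]))]
scene spatula [(array([324., 155.]), 0.87, array([701., 400.,   0.]))]
1.1 [212.07015641 480.26126825 199.88892079] [-8.90006169e-06  2.06402862e-01  9.78467096e-01 -1.10871824e-05]
```

Run:
```python
from h import *
a=np.load("top0.npz");p,D=a["p"],a["D"]
c=p[140:260,120:320,::-1]; cv2.imwrite("pics/t0c.png",cv2.resize(c,None,fx=4,fy=4,interpolation=cv2.INTER_CUBIC))
W=cloud("top",D); z=W[...,2]
print("counter z",np.median(z[(W[...,0]>400)&(W[...,0]<450)&(abs(W[...,1])<100)&(D>0)]))
# blue edges
hsv=cv2.cvtColor(p,cv2.COLOR_RGB2HSV)
m=(hsv[...,0]>95)&(hsv[...,0]<130)&(hsv[...,1]>90)&(W[...,0]>500)&(W[...,0]<800)&(abs(W[...,1]-40)<230)
v,u=np.nonzero(m); P=np.array([world("top",x,y,43) for x,y in zip(u,v)])
print(len(P)); 
b=P[P[:,0]>np.percentile(P[:,0],60)-15]; print(cv2.minAreaRect(P[:,:2].astype(np.float32)), P.min(0),P.max(0))
r=(z>15)&(z<40)&(W[...,0]>440)&(W[...,0]<580)&(W[...,1]>-90)&(W[...,1]<240)
print("rail",cv2.minAreaRect(W[r][:,:2].astype(np.float32)),np.median(z[r]),W[r].mean(0))
q=(z>48)&(z<70)&(W[...,0]>540)&(W[...,0]<650)&(abs(W[...,1]-40)<150); print("post",q.sum(),W[q].mean(0) if q.any() else 0)
a=np.load("scene0.npz");cv2.imwrite("pics/s0c.png",cv2.resize(a["p"][120:270,160:360,::-1],None,fx=4,fy=4,interpolation=cv2.INTER_CUBIC))
print("scene");D=a["D"];W=cloud("scene",D);z=W[...,2]
q=(z>48)&(z<70)&(W[...,0]>540)&(W[...,0]<650)&(abs(W[...,1]-40)<150); print("post",q.sum(),W[q].mean(0) if q.any() else 0)
```

```text
counter z 1.504940797418215
406
((639.720947265625, -1.3195953369140625), (369.8943176269531, 73.2885971069336), 87.90914916992188) [ 599.00149145 -186.52395054   43.        ] [680.79129779 182.80835751  43.        ]
rail ((505.73944091796875, 69.12646484375), (239.0975799560547, 40.83039093017578), 84.80992126464844) 27.72535160812854 [505.31224352  68.91606704  27.83592951]
post 47 [596.50929134 -25.45232717  58.49627058]
scene
post 47 [597.27659323 -56.77366241  56.39812181]
```

View pics/t0c.png

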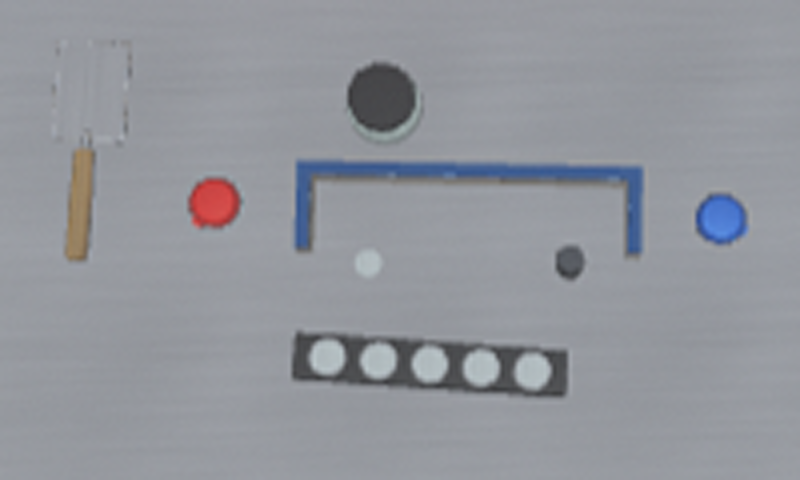

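View pics/s0c.png

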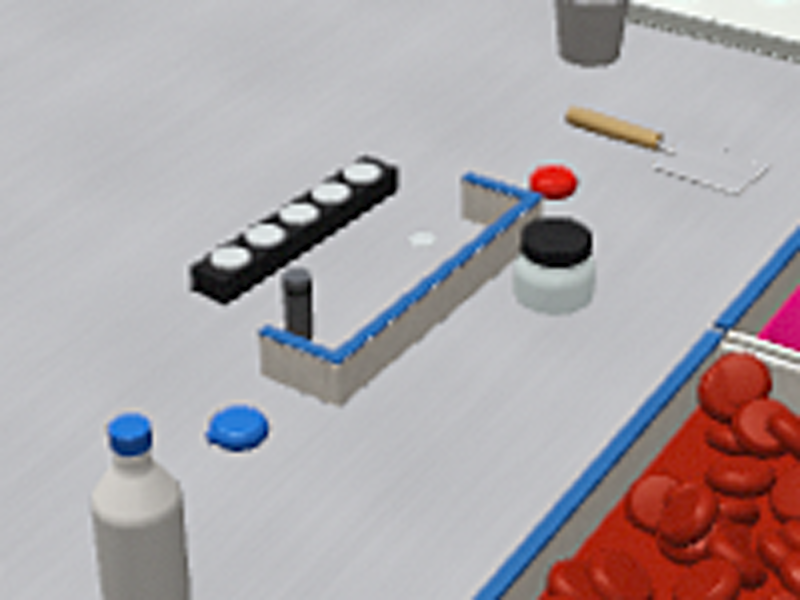

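```bash
cat >> h.py <<'E'
from scipy.optimize import least_squares
def bayfit(p):
    hsv=cv2.cvtColor(p,cv2.COLOR_RGB2HSV)
    m=((hsv[...,0]>95)&(hsv[...,0]<130)&(hsv[...,1]>90)).astype(np.uint8)
    n,l,st,_=cv2.connectedComponentsWithStats(m[:, :].copy()); 
    v,u=np.nonzero(m); P=np.array([world("top",x,y,43)[:2] for x,y in zip(u,v)]); 
    P=P[(abs(P[:,1]-10)<165)&(P[:,0]>580)&(P[:,0]<720)]
    def sd(q,lo,hi): return np.linalg.norm(np.maximum(0,np.maximum(lo-q,q-hi)),axis=1)
    def f(x):
        c,s=np.cos(x[2]),np.sin(x[2]); q=(P-x[:2])@np.array([[c,-s],[s,c]])
        # distance to medial lines of the U
        return np.minimum.reduce([sd(q,np.array([6,-146]),np.array([6,146])),sd(q,np.array([-60,140+6]),np.array([6,146])),sd(q,np.array([-60,-146]),np.array([6,-146]))])
    r=least_squares(f,[665,8,0.0],loss="soft_l1"); return r.x,np.sqrt(np.mean(r.fun**2)),len(P)
E
python3 - <<'E'
from h import *
a=np.load("top0.npz");x,e,n=bayfit(a["p"]);print(x,e,n); np.save("bay.npy",x)
c,s=np.cos(x[2]),np.sin(x[2]);R=np.array([[c,-s],[s,c]])
print("post",x[:2]+R@[-73,-90],"disc",x[:2]+R@[-73,90])
print("seen post top",world("top",120+570/4,140+261/4,60),"disc",world("top",120+368/4,140+263/4,0))
rc=[505.5,69]; print("rail in bay",R.T@(np.array(rc)-x[:2]))
for q in [(297,162),(641,168),(297,250),(641,256)]: print(R.T@(world("top",120+q[0]/4,140+q[1]/4,43)[:2]-x[:2]))
E
```

```text
Traceback (most recent call last):
  File "h.py", line 16, in bayfit
    v,u=np.nonzero(m); P=np.array([world("top",x,y,43)[:2] for x,y in zip(u,v)]);
                                   ~~~~~^^^^^^^^^^^^^^
  File "h.py", line 4, in world
    c=ctrl.calibration(cam); V=np.array(c["view"]); R=V[:3,:3]; t=V[:3,3]
ValueError: time passes only in moves, steps and waits
```

```bash
sed -i 's/ctrl.calibration(cam)/cal(cam)/; s/^from rig import ctrl/from rig import ctrl\nimport functools\n@functools.cache\ndef cal(n): return ctrl.calibration(n)/; /connectedComp/d' h.py
python3 - <<'E'
from h import *
a=np.load("top0.npz");x,e,n=bayfit(a["p"]);print(x,e,n); np.save("bay.npy",x)
c,s=np.cos(x[2]),np.sin(x[2]);R=np.array([[c,-s],[s,c]])
print("post",x[:2]+R@[-73,-90],"disc",x[:2]+R@[-73,90])
print("seen post top",world("top",120+570/4,140+261/4,60),"disc",world("top",120+368/4,140+263/4,0))
rc=[505.5,69]; print("rail in bay",R.T@(np.array(rc)-x[:2]))
for q in [(297,162),(641,168),(297,250),(641,256)]: print(R.T@(world("top",120+q[0]/4,140+q[1]/4,43)[:2]-x[:2]))
E
```

```text
[ 6.66654289e+02  3.18960347e+01 -4.30673433e-02] 2.981257809097182 289
post [589.8471162  -54.87756811] disc [597.59684178 124.95552605]
seen post top [586.86214152 -55.97087538  60.        ] disc [596.83096105 123.23150574   0.        ]
rail in bay [-162.6023336   30.1312187]
[  9.4525643  150.00842575]
[   9.88646762 -152.96191801]
[-68.5973454 147.2637371]
[ -68.26279381 -153.73007901]
```

Request:
{"name": "send_rows", "arguments": {
  "targets": [
    {"offset": [14, -28, -3], "spin": 0.325},
    {"offset": [14, -28, -3], "spin": 0.325},
    {"offset": [14, -28, -3], "spin": 0.325},
    {"offset": [14, -28, -3], "spin": 0.325},
    {"offset": [14, -28, -3], "spin": 0.325},
    {"offset": [14, -28, -3], "spin": 0.325},
    {"offset": [14, -28, -3], "spin": 0.325},
    {"offset": [14, -28, -3], "spin": 0.325}
  ],
  "grip": 0
}}

```text
time_s: 1.77
eef_pos: [352.8, 197.8, 169.9]
ee_rot: [0.0, 0.046, 0.999, -0.0]
force: [0.9, 0.9, -0.3]
grip_width: -0.002
grip_force: 0.0
```

Request:
{"name": "send_rows", "arguments": {
  "targets": [
    {"offset": [14, -28.5, -6], "spin": 0},
    {"offset": [14, -28.5, -6], "spin": 0},
    {"offset": [14, -28.5, -6], "spin": 0},
    {"offset": [14, -28.5, -6], "spin": 0},
    {"offset": [14, -28.5, -6], "spin": 0},
    {"offset": [14, -28.5, -6], "spin": 0},
    {"offset": [14, -28.5, -6], "spin": 0},
    {"offset": [14, -28.5, -6], "spin": 0}
  ]
}}

```text
time_s: 2.43
eef_pos: [492.9, -87.7, 109.3]
ee_rot: [0.0, 0.046, 0.999, -0.0]
force: [0.0, 1.1, 0.3]
grip_width: -0.002
grip_force: 0.0
```

```bash
python3 -c "
import numpy as np;np.save('bay.npy',[664.5,30.5,-0.043])
from rig import ctrl;s=ctrl.sense();print(s['time_s'],s['eef_pos'],s['ee_rot'],s['force'],s['grip_width'])"
```

```text
2.4333 [492.87951694 -87.73516459 109.30681094] [ 1.16302437e-04  4.61641220e-02  9.98933850e-01 -1.55265960e-04] [0.01188147 1.12654011 0.31974938] -0.0015953114848374424
```

Request:
{"name": "send_rows", "arguments": {
  "targets": [
    {"offset": [0, 0, -4], "spin": 0},
    {"offset": [0, 0, -7], "spin": 0},
    {"offset": [0, 0, -9], "spin": 0},
    {"offset": [0, 0, -10.1], "spin": 0},
    {"offset": [0, 0, -10.1], "spin": 0}
  ]
}}

```text
time_s: 2.85
eef_pos: [490.7, -84.2, 6.7]
ee_rot: [-0.002, 0.045, 0.999, 0.001]
force: [-0.6, -0.3, 0.3]
grip_width: 0.005
grip_force: 0.0
```

Request:
{"name": "send_rows", "arguments": {
  "targets": [
    {"offset": [0, 1, 0], "spin": 0},
    {"offset": [0.1, 2, 0], "spin": 0},
    {"offset": [0.2, 2.7, 0], "spin": 0},
    {"offset": [0.3, 3.4, 0], "spin": 0},
    {"offset": [0.4, 4.1, 0], "spin": 0},
    {"offset": [0.4, 4.8, 0], "spin": 0},
    {"offset": [0.5, 5.5, 0], "spin": 0},
    {"offset": [0.5, 6, 0], "spin": 0}
  ]
}}

```text
time_s: 3.52
eef_pos: [497.2, -23.9, 9.0]
ee_rot: [0.0, 0.045, 0.999, 0.0]
force: [-0.8, 0.2, -0.3]
grip_width: 0.003
grip_force: 0.0
```

```bash
cat >> h.py <<'E'
def rail(save=None):
    """rail pose in bay frame from top depth (+ world centre)"""
    p,D=ctrl.capture("top"); x=np.load("bay.npy"); c,s=np.cos(x[2]),np.sin(x[2]);R=np.array([[c,-s],[s,c]])
    W=cloud("top",D); q=(W[...,:2]-x[:2])@R; z=W[...,2]
    dark=(p.max(-1)<110)
    m=(z>18)&(z<36)&(q[...,0]>-230)&(q[...,0]<6)&(abs(q[...,1])<230)&(D>0)
    m&=(np.hypot(q[...,0]+73,q[...,1]+90)>16)
    n,l,st,_=cv2.connectedComponentsWithStats(m.astype(np.uint8)); k=1+np.argmax(st[1:,4]); m=l==k
    Q=q[m].astype(np.float32); (cx,cy),(w,h),a=cv2.minAreaRect(Q)
    if w>h: a+=90
    th=(a+45)%180-45   # angle of long axis from y
    th=((a+90)%180)-90
    if save: cv2.imwrite(f"pics/{save}.png",cv2.resize(p[140:260,120:320,::-1],None,fx=4,fy=4,interpolation=cv2.INTER_CUBIC))
    P=np.array([cx,cy]); T=np.radians(th); ax=np.array([-np.sin(T),np.cos(T)]); nn=np.array([np.cos(T),np.sin(T)])
    print("rail bay",P.round(1),"th",round(th,1),"size",round(w),round(h),"n",m.sum())
    for nm,a_,b_ in(("bF",-120,20),("bR",-120,-20),("aF",120,20),("aR",120,-20)):
        v=P+a_*ax+b_*nn; print(nm,v.round(1),"world",(x[:2]+R@v).round(1))
    print("centre world",(x[:2]+R@P).round(1),"axis world yaw",round(T+x[2],3))
    s_=ctrl.sense(); e=np.array(s_["eef_pos"]); print(s_["time_s"],"tcp",e.round(1),"tcp bay",(R.T@(e[:2]-x[:2])).round(1),"F",np.round(s_["force"],1))
E
python3 -c "
from h import *
rail()"
```

```text
rail bay [-157.6   85.4] th -3.1 size 134 40 n 412
bF [-144.   -35.5] world [519.1   1.2]
bR [-183.9  -33.4] world [479.3   5.1]
aF [-131.2  204.2] world [542.2 240.1]
aR [-171.2  206.3] world [502.4 244. ]
centre world [510.7 122.6] axis world yaw -0.096
3.5667 tcp [497.  -23.3   8.9] tcp bay [-165.  -61.] F [-0.2  0.6  0.3]
```

```bash
python3 -c "
from h import *
p,D=ctrl.capture('top'); cv2.imwrite('pics/f1.png',cv2.resize(p[100:300,100:360,::-1],None,fx=3,fy=3))"
```

```text
(no output)
```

View pics/f1.png

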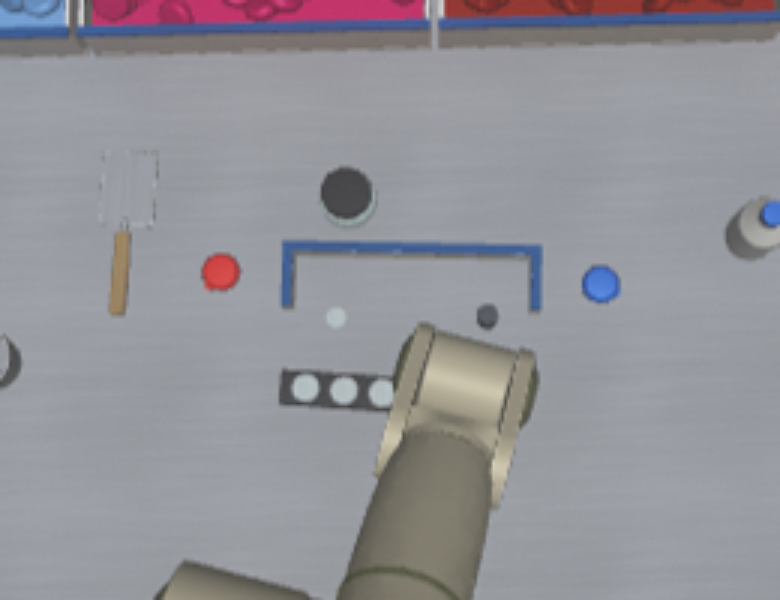

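```bash
python3 -c "
from h import *
p,D=ctrl.capture('scene'); a=cv2.resize(p[90:290,130:390,::-1],None,fx=3,fy=3); cv2.imwrite('pics/f2.png',a)"
```

```text
(no output)
```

View pics/f2.png

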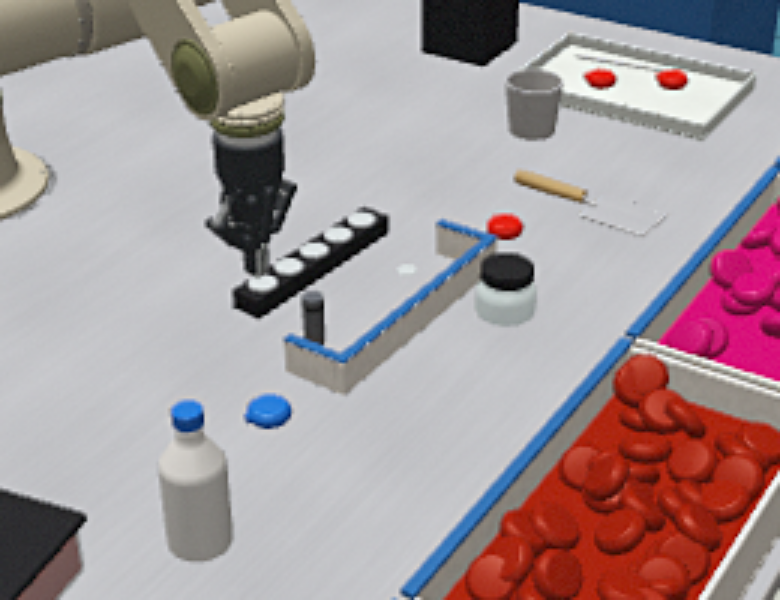

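```bash
python3 -c "
from h import *
V=np.array(cal('scene')['view']);c=cal('scene')
for P in ([497,-23.5,9],[497,-23.5,29],[497,-23.5,50]):
    q=V[:3,:3]@P+V[:3,3]; print(P,c['fx']*q[0]/q[2]+c['cx'],c['fy']*q[1]/q[2]+c['cy'])
p,D=ctrl.capture('scene');W=cloud('scene',D)
for v in range(170,196,2): print(v,[W[v,u].round(0).tolist() for u in (211,214,217,220)],p[v,217])
print(ctrl.sense())
"
```

```text
[497, -23.5, 9] 215.2050878519779 188.6539373935156
[497, -23.5, 29] 214.8712720414912 183.63695193597385
[497, -23.5, 50] 214.5159640248691 178.29695575741582
170 [[509.0, -54.0, 101.0], [509.0, -39.0, 94.0], [506.0, -19.0, 82.0], [428.0, 99.0, -0.0]] [19 21 27]
172 [[506.0, -51.0, 91.0], [508.0, -38.0, 85.0], [507.0, -21.0, 76.0], [439.0, 83.0, 3.0]] [121 121 121]
174 [[490.0, -31.0, 68.0], [504.0, -33.0, 74.0], [511.0, -27.0, 73.0], [445.0, 75.0, 0.0]] [49 53 51]
176 [[495.0, -39.0, 67.0], [504.0, -35.0, 67.0], [506.0, -21.0, 61.0], [452.0, 65.0, -1.0]] [56 55 56]
178 [[493.0, -37.0, 57.0], [502.0, -33.0, 57.0], [506.0, -22.0, 53.0], [486.0, 21.0, 25.0]] [50 51 51]
180 [[441.0, 27.0, -1.0], [503.0, -34.0, 51.0], [510.0, -28.0, 50.0], [491.0, 13.0, 22.0]] [68 68 65]
182 [[449.0, 16.0, -1.0], [486.0, -14.0, 27.0], [493.0, -6.0, 25.0], [503.0, -3.0, 27.0]] [214 221 221]
184 [[487.0, -32.0, 29.0], [494.0, -24.0, 27.0], [503.0, -19.0, 27.0], [509.0, -11.0, 25.0]] [222 228 228]
186 [[489.0, -35.0, 23.0], [503.0, -36.0, 28.0], [508.0, -27.0, 25.0], [520.0, -26.0, 28.0]] [195 197 197]
188
[... 408 characters left out ...]
0]
{'time_s': 3.7167, 'joints': array([-2.85521354e-01,  4.99655944e-01,  1.78941226e+00, -8.79789750e-05,
        8.52497009e-01, -1.76564292e+00]), 'dq': array([-0.00966332, -0.00127475, -0.0002619 , -0.00218773, -0.00290941,
       -0.00103568]), 'tau': array([ 4.83787023e-01, -4.26204765e+01, -1.88019204e+01,  1.51782332e-02,
        8.91079428e-03,  1.92081631e-02]), 'eef_pos': array([497.08489553, -24.72790875,   8.88996147]), 'ee_rot': array([ 5.44749495e-06,  4.52929286e-02,  9.98973748e-01, -3.54342530e-05]), 'force': array([ 0.67698126, -0.74816555,  0.37106611]), 'wrist_torque': array([-0.04023494,  0.0208663 , -0.04009378]), 'grip_force': 0.0, 'grip_width': -0.003058180052257419}
```

Request:
{"name": "send_rows", "arguments": {
  "targets": [
    {"offset": [0, -3, 0.5], "spin": 0},
    {"offset": [0, -6, 0.5], "spin": 0},
    {"offset": [-0.3, -7, 0], "spin": 0},
    {"offset": [-0.3, -7, 0], "spin": 0}
  ]
}}

```text
time_s: 4.05
eef_pos: [493.4, -96.8, 8.2]
ee_rot: [-0.0, 0.047, 0.999, 0.0]
force: [0.3, 0.4, 0.6]
grip_width: 0.002
grip_force: 0.0
```

```bash
python3 -c "
from h import *
V=np.array(cal('scene')['view']);c=cal('scene')
p,D=ctrl.capture('scene');W=cloud('scene',D);s=ctrl.sense();e=s['eef_pos'];print(e,s['force'])
m=(np.hypot(W[...,0]-e[0],W[...,1]-e[1])<32)&(W[...,2]>6)&(W[...,2]<140)
v,u=np.nonzero(m)
for r in range(v.min(),v.max()+1):
    k=u[v==r]
    if len(k): print(r,k.min(),k.max(),np.median(W[r,k],0).round(0))
for P in ([0,0,0],[0,0,20],[0,0,40]):
    q=V[:3,:3]@(e+P)+V[:3,3]; print(P,c['fx']*q[0]/q[2]+c['cx'],c['fy']*q[1]/q[2]+c['cy'])
a=cv2.resize(p[120:220,160:260,::-1],None,fx=6,fy=6); cv2.imwrite('pics/f3.png',a)"
```

```text
[493.43303446 -95.37476502   8.37322164] [-0.16308321  0.03485687 -0.88362881]
161 206 206 [503. -69. 139.]
162 207 207 [508. -70. 138.]
164 204 207 [513. -82. 139.]
165 201 207 [512. -89. 136.]
166 202 206 [509. -88. 132.]
167 201 206 [509. -90. 130.]
168 196 206 [ 509. -101.  133.]
169 195 206 [ 509. -109.  133.]
170 195 208 [ 508. -104.  126.]
171 195 208 [ 508. -107.  123.]
172 192 208 [ 507. -104.  116.]
173 192 208 [ 506. -105.  113.]
174 193 208 [ 505. -105.  107.]
175 193 208 [ 505. -106.  105.]
176 194 208 [ 505. -104.   98.]
177 194 206 [ 503. -101.   93.]
178 196 205 [ 503. -101.   92.]
179 196 205 [ 503. -105.   92.]
180 197 204 [ 505. -106.   89.]
181 191 204 [ 501. -111.   87.]
182 193 204 [ 504. -107.   81.]
183 197 204 [ 502. -102.   74.]
184 196 204 [ 501. -104.   71.]
185 196 204 [ 501. -105.   67.]
186 196 204 [ 502. -104.   64.]
187 196 204 [ 502. -104.   59.]
188 197 204 [ 502. -105.   57.]
189 197 204 [ 500. -103.   52.]
190 198 204 [ 500. -104.   48.]
191 199 203 [ 502. -101.   45.]
192 201 201 [ 501. -103.   41.]
[0, 0, 0] 201.3576713340516 198.5614694016775
[0, 0, 20] 200.91890568650024 193.4582896155311
[0, 0, 40] 200.47409704075255 188.28482514229628
```

View pics/f3.png

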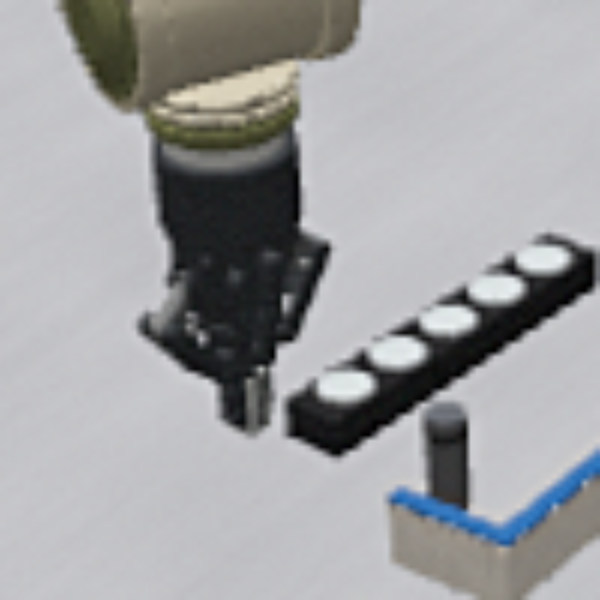

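Request:
{"name": "send_rows", "arguments": {
  "targets": [
    {"offset": [0, 0, -0.6], "spin": 0},
    {"offset": [0, 0, -1.2], "spin": 0},
    {"offset": [0, 0, -1.8], "spin": 0},
    {"offset": [0, 0, -2.2], "spin": 0},
    {"offset": [0, 0, -2.2], "spin": 0}
  ]
}}

```text
time_s: 4.52
eef_pos: [493.5, -94.0, -14.2]
ee_rot: [-0.001, 0.045, 0.999, 0.0]
force: [-0.0, -0.6, 0.1]
grip_width: 0.0
grip_force: 0.0
```

```bash
cat >> h.py <<'E'
def tip():
    p,D=ctrl.capture('scene');W=cloud('scene',D);s=ctrl.sense();e=s['eef_pos'];print(e,s['force'])
    m=(np.hypot(W[...,0]-e[0],W[...,1]-e[1])<32)&(W[...,2]>6)&(W[...,2]<140)
    v,u=np.nonzero(m)
    for r in range(v.max()-4,v.max()+1):
        k=u[v==r]
        if len(k): print(r,k.min(),k.max(),np.median(W[r,k],0).round(0))
E
python3 -c "
from h import *
tip()"
```

```text
[493.81432742 -94.21837503 -13.66556098] [ 0.28348001 -0.4069339  -0.4162409 ]
193 198 205 [ 502. -101.   35.]
194 198 205 [ 501. -103.   32.]
195 198 205 [ 500. -100.   27.]
196 199 204 [499. -99.  22.]
197 201 203 [501. -99.  20.]
```

Request:
{"name": "send_rows", "arguments": {
  "targets": [
    {"offset": [0, 0, -0.5], "spin": 0},
    {"offset": [0, 0, -1.1], "spin": 0},
    {"offset": [0, 0, -1.1], "spin": 0},
    {"offset": [0, 0, -1.1], "spin": 0}
  ]
}}

```text
time_s: 4.9
eef_pos: [493.9, -94.6, -24.5]
ee_rot: [-0.0, 0.045, 0.999, 0.0]
force: [-0.0, -0.5, 0.3]
grip_width: -0.001
grip_force: 0.0
```

```bash
python3 -c "
from h import *
tip()"
```

```text
[494.02083509 -94.71648844 -24.21534461] [0.40228119 0.32377868 0.14827988]
196 198 205 [ 501. -102.   23.]
197 198 205 [ 503. -104.   21.]
198 199 205 [ 502. -102.   18.]
199 200 204 [503. -99.  11.]
200 202 203 [ 504. -102.   10.]
```

Request:
{"name": "send_rows", "arguments": {
  "targets": [
    {"offset": [0, 1, 0], "spin": 0},
    {"offset": [0.1, 2, 0], "spin": 0},
    {"offset": [0.2, 2.8, 0], "spin": 0},
    {"offset": [0.3, 3.6, 0], "spin": 0},
    {"offset": [0.4, 4.4, 0], "spin": 0},
    {"offset": [0.4, 5.2, 0], "spin": 0},
    {"offset": [0.5, 6.0, 0], "spin": 0},
    {"offset": [0.6, 6.8, 0], "spin": 0}
  ]
}}

```text
time_s: 5.62
eef_pos: [500.2, -26.1, -24.0]
ee_rot: [0.0, 0.045, 0.999, -0.0]
force: [-0.4, -4.1, 1.5]
grip_width: -0.0
grip_force: 2.3
```

```bash
python3 -c "
from h import *
rail()"
```

```text
rail bay [-156.9  101.8] th -2.7 size 174 41 n 536
bF [-142.6  -19. ] world [521.2  17.7]
bR [-182.6  -17.1] world [481.3  21.3]
aF [-131.1  220.7] world [543.  256.7]
aR [-171.1  222.7] world [503.2 260.3]
centre world [512.2 139. ] axis world yaw -0.091
5.6667 tcp [500.2 -24.8 -24.1] tcp bay [-161.8  -62.3] F [0.3 1.2 0.9]
```

Request:
{"name": "send_rows", "arguments": {
  "targets": [
    {"offset": [0, -1.5, 0], "spin": 0},
    {"offset": [-2, -2, 0], "spin": 0},
    {"offset": [-4.4, -2, 0], "spin": 0},
    {"offset": [-4.4, -2, 0], "spin": 0},
    {"offset": [-4.4, 1, 0], "spin": 0},
    {"offset": [-4.3, 3.9, 0], "spin": 0},
    {"offset": [-4.2, 3.9, 0], "spin": 0},
    {"offset": [-4.2, 3.9, 0], "spin": 0}
  ]
}}

```text
time_s: 6.33
eef_pos: [458.4, 13.5, -24.1]
ee_rot: [0.0, 0.044, 0.999, 0.0]
force: [0.4, -0.3, 0.1]
grip_width: 0.002
grip_force: 0.0
```

Request:
{"name": "send_rows", "arguments": {
  "targets": [
    {"offset": [0.8, 0, 0], "spin": 0},
    {"offset": [1.6, 0, 0], "spin": 0.06},
    {"offset": [2.4, 0, 0], "spin": 0.12},
    {"offset": [3.2, 0, 0], "spin": 0.18},
    {"offset": [4.0, 0.1, 0], "spin": 0.24},
    {"offset": [4.8, 0.2, 0], "spin": 0.29},
    {"offset": [5.4, 0.3, 0], "spin": 0.33},
    {"offset": [5.8, 0.4, 0], "spin": 0.36}
  ]
}}

```text
time_s: 7.0
eef_pos: [517.0, 15.1, -24.2]
ee_rot: [-0.0, -0.135, 0.991, -0.0]
force: [-3.1, -2.2, 1.8]
grip_width: 0.0
grip_force: 1.3
```

```bash
python3 -c "
from h import *
rail()"
```

```text
rail bay [-153.8  129.1] th 13.6 size 41 141 n 436
bF [-106.1   17.1] world [559.3  52.2]
bR [-144.9    7.7] world [520.   44.4]
aF [-162.6  250.4] world [512.8 287.7]
aR [-201.4  241. ] world [473.6 279.9]
centre world [516.4 166. ] axis world yaw 0.195
7.05 tcp [517.5  15.3 -24.2] tcp bay [-146.2  -21.5] F [ 0.5 -0.3  0.2]
```

Request:
{"name": "send_rows", "arguments": {
  "targets": [
    {"offset": [0.7, 0.1, 0], "spin": 0.05},
    {"offset": [1.4, 0.2, 0], "spin": 0.1},
    {"offset": [2.1, 0.3, 0], "spin": 0.15},
    {"offset": [2.3, 0.4, 0], "spin": 0.15}
  ]
}}

```text
time_s: 7.38
eef_pos: [539.9, 19.4, -24.2]
ee_rot: [0.0, -0.208, 0.978, -0.0]
force: [-1.5, -2.3, 0.3]
grip_width: -0.003
grip_force: 1.2
```

Run:
```python
s=open('h.py').read()
s=s.replace('    print("rail bay"','''    L=max(w,h)
    if L<232: P=P+(L/2-120)*ax*(1 if anchor=="a" else -1)
    print("rail bay"''').replace('def rail(save=None)','def rail(save=None,anchor="a")')
open('h.py','w').write(s)
from h import *
rail()
```

```text
rail bay [-134.5   85.9] th 21.8 size 40 142 n 434
bF [-71.3 -18.1] world [592.5  15.5]
bR [-108.4  -32.9] world [554.7   2.2]
aF [-160.6  204.7] world [512.8 241.9]
aR [-197.7  189.8] world [475.1 228.6]
centre world [533.8 122.1] axis world yaw 0.338
7.4333 tcp [539.8  19.7 -24.2] tcp bay [-124.1  -16.2] F [-0.  -0.2  0.2]
```

Request:
{"name": "send_rows", "arguments": {
  "targets": [
    {"offset": [-1.2, -0.4, 0], "spin": -0.08},
    {"offset": [-2.3, 2.5, 0], "spin": -0.08},
    {"offset": [-3.3, 5.5, 0], "spin": -0.08},
    {"offset": [-4.3, 8.5, 0], "spin": -0.08},
    {"offset": [-4.4, 9.0, 0], "spin": -0.08},
    {"offset": [-4.4, 9.0, 0], "spin": -0.08}
  ]
}}

```text
time_s: 7.93
eef_pos: [494.7, 111.5, -24.0]
ee_rot: [0.0, -0.169, 0.986, 0.0]
force: [1.0, 0.2, -0.1]
grip_width: 0.002
grip_force: 0.0
```

Request:
{"name": "send_rows", "arguments": {
  "targets": [
    {"offset": [0.6, 0.2, 0], "spin": 0},
    {"offset": [1.2, 0.4, 0], "spin": 0},
    {"offset": [1.8, 0.6, 0], "spin": 0},
    {"offset": [2.4, 0.8, 0], "spin": 0},
    {"offset": [3.0, 1.05, 0], "spin": 0},
    {"offset": [3.5, 1.2, 0], "spin": 0}
  ]
}}

```text
time_s: 8.43
eef_pos: [530.1, 121.2, -24.2]
ee_rot: [-0.001, -0.168, 0.986, -0.0]
force: [-7.8, -1.1, 7.0]
grip_width: -0.005
grip_force: 4.3
```

Run:
```python
from h import *
rail(save="c1")
```

```text
rail bay [-40.1 -80.3] th 22.9 size 40 50 n 152
bF [  25.1 -183. ] world [ 681.7 -153.4]
bR [ -11.7 -198.6] world [ 644.2 -167.4]
aF [-68.4  38. ] world [597.8  71.4]
aR [-105.3   22.4] world [560.3  57.5]
centre world [621. -48.] axis world yaw 0.357
8.4833 tcp [531.2 121.4 -24.2] tcp bay [-137.1   85.1] F [-3.   1.3  0.5]
```

View pics/c1.png

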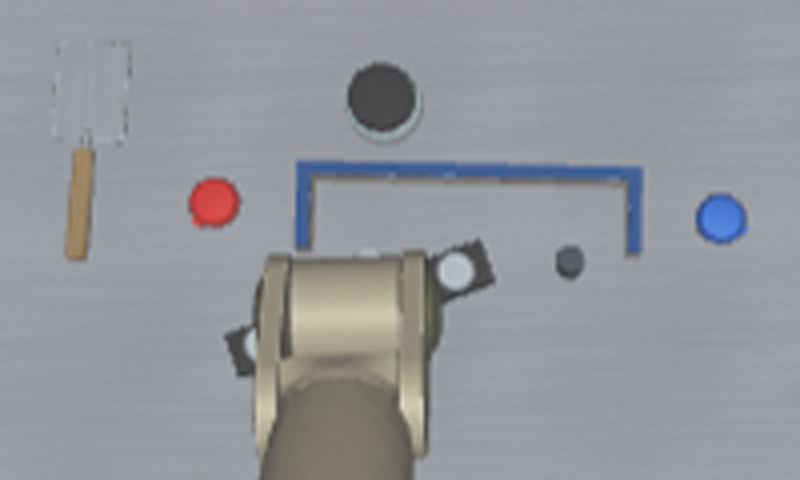

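Request:
{"name": "send_rows", "arguments": {
  "targets": [
    {"offset": [0.3, 0.1, 0], "spin": 0},
    {"offset": [0.6, 0.2, 0], "spin": 0},
    {"offset": [0.6, 0.2, 0], "spin": 0},
    {"offset": [-0.6, -0.2, 0], "spin": 0},
    {"offset": [-3.5, -1, 0], "spin": 0},
    {"offset": [-6, 2, 0], "spin": 0},
    {"offset": [-8, 6, 0], "spin": 0},
    {"offset": [-8, 9.5, 0], "spin": 0}
  ]
}}

```text
time_s: 9.15
eef_pos: [447.9, 217.4, -24.2]
ee_rot: [-0.001, -0.167, 0.986, 0.0]
force: [1.0, -1.3, -0.3]
grip_width: 0.001
grip_force: 0.0
```

Run:
```python
from h import *
rail(anchor="b")
```

```text
rail bay [-105.3   97.1] th 21.8 size 41 240 n 723
bF [-42.1  -6.9] world [622.2  25.5]
bR [-79.2 -21.7] world [584.4  12.2]
aF [-131.4  215.9] world [542.5 251.9]
aR [-168.5  201. ] world [504.8 238.6]
centre world [563.5 132. ] axis world yaw 0.338
9.2 tcp [449.1 223.3 -23.6] tcp bay [-223.5  183.4] F [-3.1  3.1  1.6]
```

Request:
{"name": "send_rows", "arguments": {
  "targets": [
    {"offset": [1, 3, 0], "spin": 0},
    {"offset": [2, 6.5, 0], "spin": 0},
    {"offset": [4, 6.2, 0], "spin": 0},
    {"offset": [6.4, 5.5, 0], "spin": 0},
    {"offset": [6.4, 5.5, 0], "spin": 0},
    {"offset": [6.4, 5.5, 0], "spin": 0}
  ]
}}

```text
time_s: 9.7
eef_pos: [515.4, 271.6, -24.4]
ee_rot: [0.001, -0.168, 0.986, 0.0]
force: [-0.7, -0.3, 0.9]
grip_width: 0.003
grip_force: 0.0
```

Request:
{"name": "send_rows", "arguments": {
  "targets": [
    {"offset": [0.33, -0.95, 0], "spin": 0},
    {"offset": [0.66, -1.9, 0], "spin": 0},
    {"offset": [1.0, -2.8, 0], "spin": 0},
    {"offset": [1.3, -3.8, 0], "spin": 0},
    {"offset": [1.65, -4.7, 0], "spin": 0},
    {"offset": [2.0, -5.65, 0], "spin": 0},
    {"offset": [2.3, -6.6, 0], "spin": 0},
    {"offset": [2.65, -7.55, 0], "spin": 0}
  ]
}}

```text
time_s: 10.37
eef_pos: [540.8, 195.7, -24.1]
ee_rot: [-0.0, -0.169, 0.986, 0.0]
force: [-1.0, 3.8, -3.2]
grip_width: -0.001
grip_force: 1.3
```

Run:
```python
from h import *
rail(anchor="b",save="c2")
```

```text
rail bay [-79.7  36.2] th 21.8 size 41 207 n 616
bF [-16.6 -67.8] world [645.  -36.5]
bR [-53.7 -82.6] world [607.3 -49.8]
aF [-105.8  155. ] world [565.5 189.9]
aR [-142.9  140.2] world [527.7 176.7]
centre world [586.4  70.1] axis world yaw 0.338
10.4167 tcp [541.7 194.2 -24. ] tcp bay [-129.7  158.2] F [ 0.4 -1.9 -0.4]
```

View pics/c2.png

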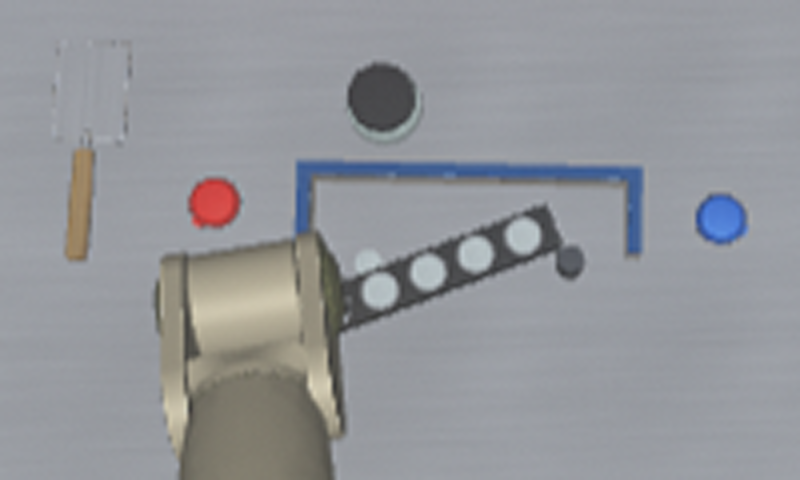

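Request:
{"name": "send_rows", "arguments": {
  "targets": [
    {"offset": [0.3, -0.8, 0], "spin": 0},
    {"offset": [0.55, -1.6, 0], "spin": 0},
    {"offset": [0.8, -2.35, 0], "spin": 0},
    {"offset": [1.05, -3.0, 0], "spin": 0},
    {"offset": [1.15, -3.3, 0], "spin": 0},
    {"offset": [1.15, -3.3, 0], "spin": 0}
  ]
}}

```text
time_s: 10.92
eef_pos: [552.6, 162.8, -24.0]
ee_rot: [0.0, -0.168, 0.986, -0.0]
force: [0.1, 0.1, -0.7]
grip_width: -0.001
grip_force: 0.0
```

Run:
```python
from h import *
rail(anchor="b")
```

```text
rail bay [-65.9   3.4] th 22.2 size 41 202 n 600
bF [  -2.  -100.1] world [658.2 -69.4]
bR [ -39.  -115.2] world [620.5 -82.9]
aF [-92.8 122.1] world [577.  156.5]
aR [-129.9  107. ] world [539.4 142.9]
centre world [598.8  36.8] axis world yaw 0.345
10.9667 tcp [552.4 163.1 -24. ] tcp bay [-117.7  127.7] F [ 0.1  0.3 -0.6]
```

Request:
{"name": "send_rows", "arguments": {
  "targets": [
    {"offset": [0.1, -0.4, 0], "spin": 0},
    {"offset": [0.2, -0.8, 0], "spin": -0.02},
    {"offset": [0.2, -1.1, 0], "spin": -0.03},
    {"offset": [0.2, -1.1, 0], "spin": -0.03}
  ]
}}

```text
time_s: 11.3
eef_pos: [554.2, 152.2, -24.1]
ee_rot: [0.0, -0.153, 0.988, -0.0]
force: [-1.1, 0.7, 0.1]
grip_width: -0.0
grip_force: 0.7
```

Run:
```python
from h import *
rail(anchor="b")
```

```text
rail bay [-59.7  -9.7] th 23.2 size 44 207 n 594
bF [   5.9 -112.1] world [665.6 -81.8]
bR [ -30.8 -127.8] world [628.2 -95.9]
aF [-88.6 108.5] world [580.7 142.7]
aR [-125.3   92.8] world [543.3 128.6]
centre world [604.5  23.4] axis world yaw 0.362
11.35 tcp [554.1 152.3 -24.1] tcp bay [-115.5  117. ] F [-1.   0.8  0.5]
```

Request:
{"name": "send_rows", "arguments": {
  "targets": [
    {"offset": [-0.5, 1.2, 0], "spin": 0},
    {"offset": [-3, 0.5, 0], "spin": 0},
    {"offset": [-5.2, -0.6, 0], "spin": 0},
    {"offset": [-4.5, -3, 0], "spin": 0},
    {"offset": [-2.8, -5.2, 0], "spin": 0},
    {"offset": [-2.8, -5.2, 0], "spin": 0},
    {"offset": [-2.8, -5.2, 0], "spin": 0}
  ]
}}

```text
time_s: 11.93
eef_pos: [526.4, 100.5, -24.0]
ee_rot: [0.0, -0.153, 0.988, -0.0]
force: [0.1, -0.0, 0.6]
grip_width: 0.004
grip_force: 0.0
```

Request:
{"name": "send_rows", "arguments": {
  "targets": [
    {"offset": [0.7, 0.2, 0], "spin": 0},
    {"offset": [1.4, 0.4, 0], "spin": -0.02},
    {"offset": [2.1, 0.5, 0], "spin": -0.06},
    {"offset": [2.8, 0.6, 0], "spin": -0.11},
    {"offset": [3.5, 0.7, 0], "spin": -0.15},
    {"offset": [4.2, 0.8, 0], "spin": -0.2},
    {"offset": [4.9, 0.9, 0], "spin": -0.24},
    {"offset": [5.4, 1.0, 0], "spin": -0.27}
  ]
}}

```text
time_s: 12.6
eef_pos: [580.1, 112.2, -24.4]
ee_rot: [-0.001, -0.019, 1.0, 0.0]
force: [-2.1, 0.9, 1.4]
grip_width: -0.002
grip_force: 1.3
```

Run:
```python
from h import *
rail(anchor="b",save="c3")
```

```text
rail bay [-44.7 -11. ] th 9.0 size 41 148 n 462
bF [  -6.2 -126.5] world [652.8 -95.6]
bR [ -45.7 -132.7] world [ 613.1 -100.1]
aF [-43.6 110.6] world [625.7 142.9]
aR [-83.1 104.4] world [585.9 138.4]
centre world [619.4  21.4] axis world yaw 0.113
12.65 tcp [580.9 112.2 -24.4] tcp bay [-87.1  78. ] F [-0.5  0.2 -0.3]
```

View pics/c3.png

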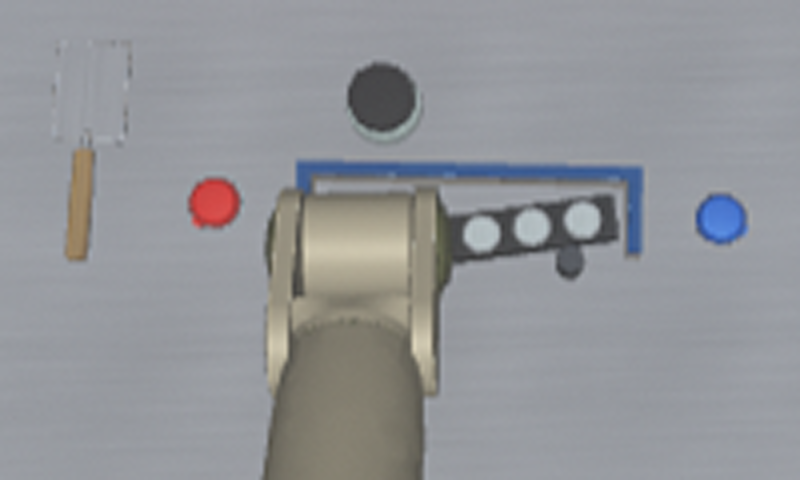

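Request:
{"name": "send_rows", "arguments": {
  "targets": [
    {"offset": [0.6, 0, 0], "spin": -0.03},
    {"offset": [1.2, 0, 0], "spin": -0.07},
    {"offset": [1.8, 0, 0], "spin": -0.1},
    {"offset": [2.3, 0, 0], "spin": -0.14},
    {"offset": [2.6, 0, 0], "spin": -0.14},
    {"offset": [2.6, 0, 0], "spin": -0.14}
  ]
}}

```text
time_s: 13.15
eef_pos: [606.3, 111.4, -24.3]
ee_rot: [0.0, 0.049, 0.999, -0.0]
force: [-0.3, 1.0, 0.0]
grip_width: 0.001
grip_force: 0.0
```

Run:
```python
from h import *
rail(anchor="b")
```

```text
rail bay [-32.8 -15.1] th -0.5 size 150 41 n 461
bF [ -14.  -135.3] world [ 644.7 -104.1]
bR [ -54.  -134.9] world [ 604.8 -102. ]
aF [-11.7 104.7] world [657.3 135.6]
aR [-51.7 105.1] world [617.4 137.7]
centre world [631.   16.8] axis world yaw -0.053
13.2 tcp [606.2 111.3 -24.2] tcp bay [-61.7  78.2] F [ 0.  -0.3  0.2]
```

Request:
{"name": "send_rows", "arguments": {
  "targets": [
    {"offset": [-1.2, 0, 0], "spin": 0.05},
    {"offset": [-1.4, -3, 0], "spin": 0.05},
    {"offset": [-1.5, -6, 0], "spin": 0.05},
    {"offset": [-1.6, -9.3, 0], "spin": 0.05},
    {"offset": [-1.6, -9.3, 0], "spin": 0.05},
    {"offset": [-1.6, -9.3, 0], "spin": 0.05}
  ]
}}

```text
time_s: 13.7
eef_pos: [590.2, 16.6, -23.9]
ee_rot: [0.0, 0.026, 1.0, -0.0]
force: [-0.3, 0.0, 0.0]
grip_width: 0.002
grip_force: 0.0
```

Request:
{"name": "send_rows", "arguments": {
  "targets": [
    {"offset": [0.5, 0, 0], "spin": 0},
    {"offset": [1.0, 0, 0], "spin": 0},
    {"offset": [1.5, 0, 0], "spin": 0},
    {"offset": [1.9, 0, 0], "spin": 0},
    {"offset": [2.2, 0, 0], "spin": 0},
    {"offset": [2.2, 0, 0], "spin": 0}
  ]
}}

```text
time_s: 14.2
eef_pos: [612.1, 18.8, -24.2]
ee_rot: [-0.001, 0.025, 1.0, 0.0]
force: [-3.5, 0.5, 2.3]
grip_width: 0.003
grip_force: 1.4
```

Run:
```python
from h import *
rail(anchor="b")
```

```text
rail bay [-24.7 -14.6] th 0.6 size 41 46 n 139
bF [  -3.4 -134.4] world [ 655.3 -103.6]
bR [ -43.4 -134.8] world [ 615.4 -102.3]
aF [ -6.1 105.6] world [662.9 136.3]
aR [-46.1 105.1] world [623.  137.5]
centre world [639.1  17. ] axis world yaw -0.032
14.25 tcp [612.1  18.8 -24.2] tcp bay [-51.8 -14. ] F [-2.8  1.   2.6]
```

Request:
{"name": "send_rows", "arguments": {
  "targets": [
    {"offset": [0.2, 0, 0], "spin": 0},
    {"offset": [0.4, 0, 0], "spin": 0},
    {"offset": [0.6, 0, 0], "spin": 0},
    {"offset": [0.6, 0, 0], "spin": 0}
  ]
}}

```text
time_s: 14.58
eef_pos: [617.8, 18.5, -24.2]
ee_rot: [-0.001, 0.025, 1.0, 0.0]
force: [-3.8, 1.0, 3.1]
grip_width: -0.003
grip_force: 2.2
```

Request:
{"name": "send_rows", "arguments": {
  "targets": [
    {"offset": [0.15, 0, 0], "spin": 0},
    {"offset": [0.3, 0, 0], "spin": 0},
    {"offset": [0.3, 0, 0], "spin": 0}
  ]
}}

```text
time_s: 14.83
eef_pos: [619.0, 18.3, -24.3]
ee_rot: [-0.003, 0.025, 1.0, -0.0]
force: [-14.6, -0.8, 9.2]
grip_width: 0.0
grip_force: 7.1
```

Request:
{"name": "send_rows", "arguments": {
  "targets": [
    {"offset": [0.15, 0, 0], "spin": 0},
    {"offset": [-0.5, 0, 0], "spin": 0},
    {"offset": [-3, 0, 0], "spin": 0},
    {"offset": [-6.5, 0, 0], "spin": 0},
    {"offset": [-10.5, 0, 0], "spin": 0},
    {"offset": [-14, 0, 0], "spin": 0},
    {"offset": [-17, 0, 0], "spin": 0},
    {"offset": [-20, 0, 0], "spin": 0}
  ]
}}

```text
time_s: 15.5
eef_pos: [420.1, 18.1, -23.9]
ee_rot: [0.001, 0.025, 1.0, -0.0]
force: [0.1, 0.8, 0.0]
grip_width: 0.001
grip_force: 0.0
```

Run:
```python
from h import *
rail(save="c4")
p,D=ctrl.capture("scene"); x=np.load("bay.npy"); c,s=np.cos(x[2]),np.sin(x[2]);R=np.array([[c,-s],[s,c]])
W=cloud("scene",D); q=(W[...,:2]-x[:2])@R; z=W[...,2]
for cam in("scene",):
  m=(z>23)&(z<31)&(q[...,0]>-55)&(q[...,0]<-5)
  for lo,hi in((-130,-90),(-90,0),(0,60),(60,110)):
    k=m&(q[...,1]>lo)&(q[...,1]<hi); print(lo,np.percentile(q[...,0][k],[1,5]).round(1),k.sum())
a=cv2.imread("pics/c4.png"); b=cv2.resize(p[150:225,190:290,::-1],(800,600),interpolation=cv2.INTER_CUBIC)
cv2.imwrite("pics/c5.png",np.vstack([cv2.resize(a[120:300,240:680],(600,245)),cv2.resize(b,(600,350))]))
```

```text
rail bay [-15.5 -14.7] th -0.2 size 246 43 n 779
bF [   4.2 -134.8] world [ 662.9 -104.4]
bR [ -35.8 -134.7] world [ 622.9 -102.5]
aF [  4.8 105.2] world [673.8 135.4]
aR [-35.2 105.3] world [633.9 137.2]
centre world [648.4  16.4] axis world yaw -0.046
15.55 tcp [413.9  19.2 -24.9] tcp bay [-249.9  -22. ] F [-2.7  2.4 -2.6]
-130 [-47.  -31.5] 34
-90 [-53.6 -31.8] 104
0 [-33.  -30.8] 61
60 [-32.4 -30.2] 44
```

View pics/c5.png

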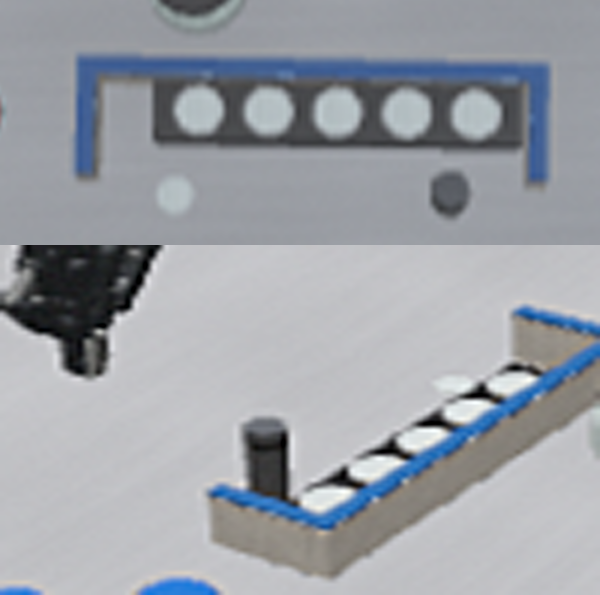

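Run:
```python
from h import *
p,D=ctrl.capture("top"); g=p.astype(float).sum(-1); b=p[...,2].astype(float)-p[...,0]
R=[];B=[]
for u in range(206,274):
    if abs(u-262)<7: continue
    col=g[192:212,u]; d=np.diff(col); k=np.argmax(d[5:])+5; w=np.clip(d[k-2:k+3],0,None); R.append(world("top",u,192+(np.arange(k-2,k+3)@w)/w.sum()+.5,27)[:2])
    c=b[172:180,u]; d=np.diff(b[172:186,u]); k=np.argmax(d); w=np.clip(d[max(k-2,0):k+3],0,None); B.append(world("top",u,172+(np.arange(max(k-2,0),k+3)@w)/w.sum()+.5,43)[:2])
for n,P in(("rail",R),("wall",B)):
    P=np.array(P); f=np.polyfit(P[:,1],P[:,0],1); print(n,f,np.std(P[:,0]-np.polyval(f,P[:,1])))
    med=abs(P[:,0]-np.polyval(f,P[:,1]))<2.5; print(np.polyfit(P[med,1],P[med,0],1),med.sum())
```

```text
rail [-3.04355587e-02  6.21984498e+02] 6.455304184980693
[-3.31977958e-02  6.22376068e+02] 21
wall [4.10745371e-02 6.77816736e+02] 0.31772692092187194
[4.10745371e-02 6.77816736e+02] 55
```

Run:
```python
from h import *
p,D=ctrl.capture("top"); g=p.astype(float).sum(-1); c=cal("top");V=np.array(c["view"]);R=[]
for y in np.arange(-95,135,3.5):
    if -75<y<-30: continue
    q=V[:3,:3]@[626.5+0.041*(y-15),y,26]+V[:3,3]; u=int(round(c["fx"]*q[0]/q[2]+c["cx"])); v=int(round(c["fy"]*q[1]/q[2]+c["cy"]))
    s=np.arange(v-3,v+5); d=np.clip(np.diff(g[s[0]:s[-1]+1,u]),0,None); k=np.argmax(d); a=slice(max(k-1,0),k+2)
    R.append(world("top",u,(s[:-1][a]@d[a])/d[a].sum()+.5,26)[:2])
P=np.array(R);f=np.polyfit(P[:,1],P[:,0],1);r=P[:,0]-np.polyval(f,P[:,1]);print(f,r.std());m=abs(r)<2;print(np.polyfit(P[m,1],P[m,0],1),m.sum(),len(m))
```

```text
[4.00827343e-02 6.22505490e+02] 0.414939157654677
[4.00827343e-02 6.22505490e+02] 53 53
```

```bash
python3 -c "
from rig import ctrl
print(ctrl.finish_job())"
```

```text
the job is handed in; nothing more can be done
None
```

The rail lies inside the bay flush along the back wall (parallel to it within about 0.3 mm over its length), pushed flat with its right end behind the post first and the left end then swung in. The job was handed in at about 16 s with the arm clear and no contact with the bystanders. The reported TCP height read about 33 mm below the true fingertips, so one early sweep passed over the rail without moving it, and I corrected the height from the camera depth.

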